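# Return the crimp die to the change-part carousel and index it three clicks

### The job

Put the crimp die back into its own slot on the change-part carousel (the empty cup with the white wall), upright and fully down, and let go of it. Then take the red lever knob and turn the carousel counter-clockwise, seen from above, by exactly three ratchet clicks from where it stands; the program finishes while still holding the knob there, not letting go. Leave the other loose things where they are.

Things in the scene. Friction and masses are not known exactly. Their poses are not given: they have to be found in the camera images.
- crimp_die: spare crimp die: light grey turned steel, round, 44 mm across up to 11 mm above its underside, tapering to 36 mm at the top, 34 mm high, 0.15 to 0.27 kg, standing loose on the table at the left among other small parts. Origin: centre of its underside.
- die_slot (a point): centre of the floor of the die's own slot: the empty cup with the white wall on the carousel's turntable, opposite the lever. Inside 51 mm across, 49 mm from the pivot axis, its wall 3 mm thick and 6 mm high above this point, so fingers that hold the die must stay more than 6 mm above its underside. The cup floor is 27 mm above the table. It turns with the turntable.
- lever_grip (a point): middle of the upright red knob on the end of the lever, 60 mm above the table. The knob is round, 18 mm thick over z 40 to 75 mm (top 78 mm), fixed on the lever 112 mm from the pivot axis. The lever is 16 mm wide, top at z 34 mm. It turns with the turntable.
- pivot (a point): upright axis of the carousel, at the turntable's top face (z 25 mm). The round base, 176 mm across, is fixed to the table. The sawtooth rim is 164 mm across; on the far side a sprung brass pawl in a grey housing (32 mm high, reaching 138 mm from the axis) runs on it. Three cups stand on the turntable, the blue one holds a bearing, the white and the black one are empty.
- turntable (a joint): angle of the turntable and lever, rad, growing counter-clockwise seen from above; starts resting in one of its first notches. One click (tooth) is 0.262 rad (15 degrees, 29 mm of knob travel). Turning needs a push at the knob that climbs from 3 to about 8 N, then vanishes for a moment at each click. A spring draws the lever back on to the last tooth, where the pawl blocks it (up to about 15 N): a click too many cannot be undone.
- star_knob: black spare star knob, 34 mm across, 27 mm high, standing loose near the die; to be left alone. Origin: centre of its underside.
- guide_bush: brass guide bush, 30 mm across, 27 mm high, standing loose near the die; to be left alone. Origin: centre of its underside.
- vial_15: open glass vial, 30 mm across, 67 mm high, standing loose near the small parts; to be left alone. Origin: centre of its underside.
- vial_07: glass vial with a blue cap, 30 mm across, 75 mm high, standing loose near the small parts; to be left alone. Origin: centre of its underside.

How it is judged:
By the outcome, as a careful person would: the job done as asked, in the order asked, and still so for the second after the job is handed in, while the arm keeps its last pose, push and grip.
It also fails if it takes over 58 s, if anything falls off the work surface, if the arm or the gripper's body presses on something with over 40 N, if the wrist force passes 120 N, or if a joint passes its speed limit or range.

### The arm

A 6-joint arm with a two-finger parallel gripper is mounted at the origin on a cart in front of the work surface, level with it; the furniture and walls round the work are solid. World frame = base frame: x ahead of the robot, y to its left, z up, the work surface at z = 0. Lengths are in m, angles in rad, forces in N, time in s.
With the tool pointing down it reaches from about 0.35 to 0.975 m from the base axis. Payload 7.1 kg.
Tool frame: the origin (TCP) lies midway between the tips of the shut fingers; the grasp point (between the pads) lies 19 mm behind it; z points along the fingers, x is the direction in which the jaws open and shut, and the axes are right-handed (so a half turn about z gives the same grasp; the last joint's range is limited). The gripper opens to 88 mm and grips with 3 to 60 N. Pads are 20 mm wide; open, the fingers measure 115 mm over their backs; the gripper's body (75 mm by 178 mm) begins 61 mm behind the grasp point.
Start: joints at [-1.285, 0.423, 1.63, -0, 1.089, -0.019], TCP at [0.188, -0.596, 0.184] pointing down, gripper open.
Joint ranges: [-3, 3], [-0.9, 2.11], [0.09, 2.58], [-1.31, 4.45], [0.11, 2.69], [-2.54, 2.54]. Speed limits (rad/s): [2.39, 2.39, 3.01, 3.14, 3.14, 3.14].

### API

Orientations are given as a unit quaternion [w, x, y, z].
In Python, from station import move_pose, movel, movej, command_gripper, wait, inverse_kinematics, read_camera, camera_info, MotionError, job_done, get_time, get_joint_pos, get_qvel, get_effort, get_tcp_pos, get_ee_rot, get_ft_force, get_ft_torque, get_grip_width gives the robot as it stands. Calls block until the motion is done:
- move_pose(position, orientation): joint-space move of the TCP to a pose.
- movel(position, frame=None, v=0.15, until_force=None): straight line of the TCP; frame=None keeps the orientation; v is the mean speed in m/s. With until_force (N) it stops when the force on the tool has changed by that much, and returns True; else False.
- movej(angles): joint-space move.
- command_gripper(opening): opening from 0.0 (shut) to 1.0 (fully open); the grip force is fixed at half the most; returns when the fingers have stopped.
- wait(seconds).
- inverse_kinematics(position, orientation): joint angles nearest the present ones, or None.
- read_camera(name): name is "scene" or "top" or "wrist"; returns the picture (400x640x3 uint8, red, green, blue); there is no depth.
- camera_info(name): a dict with "intrinsics" (3x3 intrinsics, pixels), "dist" ([k1, k2, p1, p2, k3] as OpenCV has them; the pictures are not rectified), "T" (4x4, takes a point from camera to world coordinates); the wrist camera has in their place "tool_from_camera" (4x4, takes a point from camera to tool coordinates, whose origin is the TCP and whose axes are the tool frame's). Camera axes: x right, y up, looking along -z (the intrinsics and any distortion apply to the point x, -y, -z); pixel columns grow to the right and rows downward; lengths in m; the calibration is good to about 2 mm. A picture is of the moment at which its call begins: read the wrist's pose just before it. camera_info takes no time and is no camera call.
A pose or a line that the arm cannot do raises MotionError and nothing moves.
- job_done(): hands the job in, once; it reports no verdict.
Readings, each from a call of its own:
- get_time(): time.
- get_joint_pos(): joint angles.
- get_qvel(): joint speeds.
- get_effort(): joint torques, N m.
- get_tcp_pos(): TCP position.
- get_ee_rot(): TCP orientation.
- get_ft_force(): force on the tool from outside, world axes, zero at the start.
- get_ft_torque(): the same for the moment, N m.
- get_grip_width(): opening from 0.0 (shut) to 1.0 (fully open).
Only numpy, scipy, OpenCV 4.12 (cv2) and the standard library are available. Lean on these libraries where they do the work, as an engineer would, in place of code of your own. Each camera call takes 0.05 s, during which the arm holds its last target. There are 200 camera calls.

## Working session

There is one attempt and no reset: what is moved stays moved. The work goes in short steps, each a Python script; the robot and the scene stay as the last script left them, time stands still between calls to the robot, and variables do not carry over. Pictures are saved under pics/ and viewed, about 8 in all and at most 12, crops included, and the job is handed in when it is done.

```bash
ls; mkdir -p pics; python3 - <<'E'
from station import *
import cv2,numpy as np
for n in("top","scene"):
    im=read_camera(n); cv2.imwrite(f"pics/{n}0.png",cv2.cvtColor(im,cv2.COLOR_RGB2BGR))
    c=camera_info(n); print(n,{k:np.round(v,4).tolist() for k,v in c.items()})
c=camera_info("wrist");print({k:np.round(v,4).tolist() for k,v in c.items()})
print(get_time(),get_ee_rot(),get_tcp_pos())
E
```

```text
pics
top {'intrinsics': [[365.8844, 0.0, 321.2265], [0.0, 365.8844, 194.3479], [0.0, 0.0, 1.0]], 'dist': [-0.0288, 0.0, 0.0, 0.0, 0.0], 'T': [[0.0231, 0.9929, -0.1167, 0.4988], [-0.9997, 0.0231, -0.0019, 0.0494], [0.0008, 0.1167, 0.9932, 0.9222], [0.0, 0.0, 0.0, 1.0]]}
scene {'intrinsics': [[469.5443, 0.0, 317.6019], [0.0, 469.5443, 199.1293], [0.0, 0.0, 1.0]], 'dist': [-0.1263, 0.0, 0.0, 0.0, 0.0], 'T': [[-0.9861, -0.1077, 0.1262, 0.7223], [0.1654, -0.6967, 0.698, 0.8199], [0.0127, 0.7092, 0.7049, 0.8449], [0.0, 0.0, 0.0, 1.0]]}
{'intrinsics': [[328.7582, 0.0, 316.4902], [0.0, 328.7582, 198.7736], [0.0, 0.0, 1.0]], 'dist': [-0.0344, 0.0, 0.0, 0.0, 0.0], 'tool_from_camera': [[1.0, -0.0003, 0.0004, -0.0004], [-0.0002, -0.9684, -0.2493, -0.0678], [0.0005, 0.2493, -0.9684, -0.2008], [0.0, 0.0, 0.0, 1.0]]}
0.1 [-4.14872118e-04  8.06253016e-01 -5.91570462e-01 -5.37922016e-04] [ 0.18743421 -0.59566919  0.18330257]
```

View pics/top0.png

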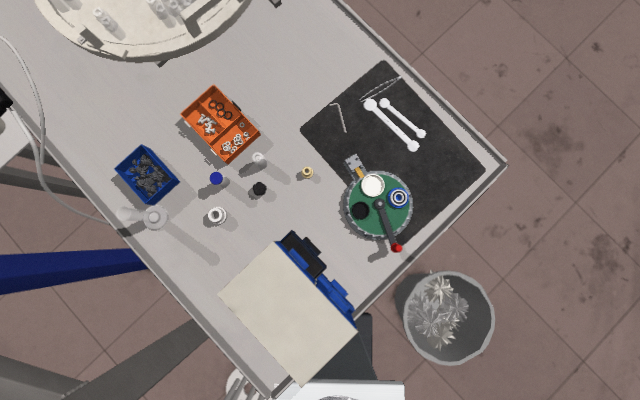

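View pics/scene0.png

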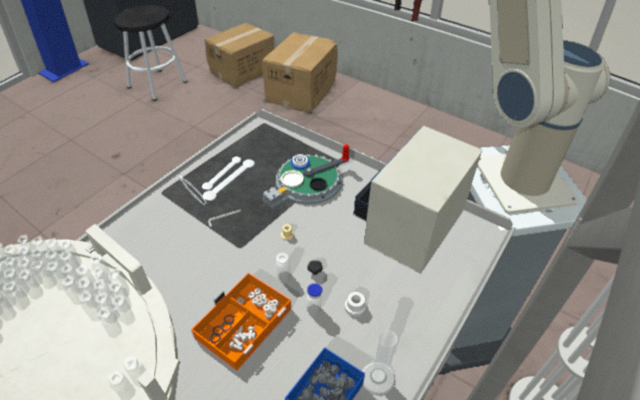

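The top view shows the die at about (217,215), the star knob at (258,189), vials at (216,178) and (258,157), and the bush at (307,172). The carousel is centred near (379,205), with the white cup at (372,186) and the red knob at (397,248). A tall beige box (218–357, 242–385) stands between the arm and the carousel.

```bash
cat > h.py <<'E'
from station import *
import cv2,numpy as np
def ray(n,uv,T=None):
    c=camera_info(n); T=c["T"] if T is None else T
    p=cv2.undistortPoints(np.array([[uv]],float),np.array(c["intrinsics"]),np.array(c["dist"])).ravel()
    T=np.array(T); return T[:3,3],T[:3,:3]@np.array([p[0],-p[1],-1.])
def onz(n,uv,z,T=None):
    o,d=ray(n,uv,T); return o+d*(z-o[2])/d[2]
def tri(r):
    A=0;b=0
    for o,d in r:
        d=d/np.linalg.norm(d);P=np.eye(3)-np.outer(d,d);A=A+P;b=b+P@o
    x=np.linalg.solve(A,b);return x,[np.linalg.norm(np.cross(x-o,d/np.linalg.norm(d))) for o,d in r]
def blobs(im,lo,hi,roi,amin=15):
    hsv=cv2.cvtColor(im,cv2.COLOR_RGB2HSV);m=cv2.inRange(hsv,lo,hi);k=np.zeros_like(m);x0,y0,x1,y1=roi;k[y0:y1,x0:x1]=255;m&=k
    n,_,s,c=cv2.connectedComponentsWithStats(m)
    return [(c[i].round(1).tolist(),s[i].tolist()) for i in range(1,n) if s[i][4]>=amin],m
def wristT():
    p=get_tcp_pos();q=np.array(get_ee_rot());from scipy.spatial.transform import Rotation as R
    T=np.eye(4);T[:3,:3]=R.from_quat(q[[1,2,3,0]]).as_matrix();T[:3,3]=p
    return T@np.array(camera_info("wrist")["tool_from_camera"])
E
python3 - <<'E'
from h import *
np.set_printoptions(precision=4,suppress=True)
t=cv2.cvtColor(cv2.imread("pics/top0.png"),cv2.COLOR_BGR2RGB);s=cv2.cvtColor(cv2.imread("pics/scene0.png"),cv2.COLOR_BGR2RGB)
print("red",blobs(t,(0,150,60),(8,255,255),(360,150,430,280))[0],blobs(s,(0,150,60),(8,255,255),(320,130,370,180))[0])
print("green",blobs(t,(60,60,30),(95,255,200),(320,150,430,260))[0])
print("white",blobs(t,(0,0,215),(180,40,255),(355,165,392,205))[0])
print("black cup",blobs(t,(0,0,0),(180,255,35),(345,195,372,225))[0])
print("die",blobs(t,(0,0,190),(180,30,255),(200,200,235,232))[0])
for n,uv,z in [("die",(217,215.5),.034),("star",(259,189),.027),("vial07",(216,178),.075),("vial15",(258,157),.067),("bush",(307,172),.027),("die_s",None,0)]:
    if uv: print(n,onz("top",uv,z))
print("die scene",onz("scene",(355.5,299),.034))
for n,a,b in [("boxA",(275,242),(373,185)),("boxB",(357,322),(425,128)),("boxC",(300,385),(479,152)),("boxD",(218,300),(425,217)),("lamp",(125,213),(378,370)),("lampb",(154,217),(378,376))]:
    print(n,tri([ray("top",a),ray("scene",b)]))
for uv in [(200,180),(218,215),(153,217),(182,95),(258,130),(300,232),(340,295),(355,305)]: print(uv,onz("top",uv,0.03))
cv2.imwrite("pics/c1.png",np.hstack([cv2.resize(cv2.imread("pics/top0.png")[130:280,110:430][:,:,:],None,fx=2.4,fy=2.4,interpolation=2)]))
E
```

```text
red [([395.8, 247.3], [391, 243, 11, 9, 77])] [([345.4, 152.6], [342, 145, 7, 16, 90])]
green [([378.0, 208.3], [349, 175, 60, 60, 1569])]
white [([371.5, 185.5], [362, 174, 22, 22, 327])]
black cup [([360.0, 210.0], [352, 202, 17, 17, 215])]
die [([216.4, 213.4], [208, 206, 18, 16, 136])]
die [0.5455 0.3034 0.034 ]
star [0.6137 0.2051 0.027 ]
vial07 [0.6313 0.299  0.075 ]
vial15 [0.6854 0.2038 0.067 ]
bush [0.659  0.0877 0.027 ]
die scene [0.5486 0.3125 0.034 ]
boxA (array([0.4856, 0.1417, 0.184 ]), [np.float64(0.001771080501264996), np.float64(0.0017710805012650915)])
boxB (array([ 0.3275, -0.0208,  0.1946]), [np.float64(0.010636062717847538), np.float64(0.010636062717847493)])
boxC (array([0.2202, 0.0821, 0.1937]), [np.float64(0.0020332771535659477), np.float64(0.002033277153565984)])
boxD (array([0.3871, 0.2449, 0.1818]), [np.float64(0.01684704609603369), np.float64(0.01684704609603379)])
lamp (array([0.5487, 0.4964, 0.0933]), [np.float64(0.006099934181248132), np.float64(0.006099934181247947)])
lampb (array([0.5389, 0.4698, 0.0082]), [np.float64(0.0002982873308558514), np.float64(0.00029828733085591113)])
(200, 180) [0.6324 0.3518 0.03  ]
(218, 215) [0.5469 0.3022 0.03  ]
(153, 217) [0.5381 0.4622 0.03  ]
(182, 95) [0.8506 0.4123 0.03  ]
(258, 130) [0.7626 0.2136 0.03  ]
(300, 232) [0.5105 0.1005 0.03  ]
(340, 295) [0.3632 0.0008 0.03  ]
(355, 305) [ 0.3406 -0.0353  0.03  ]
```

View pics/c1.png

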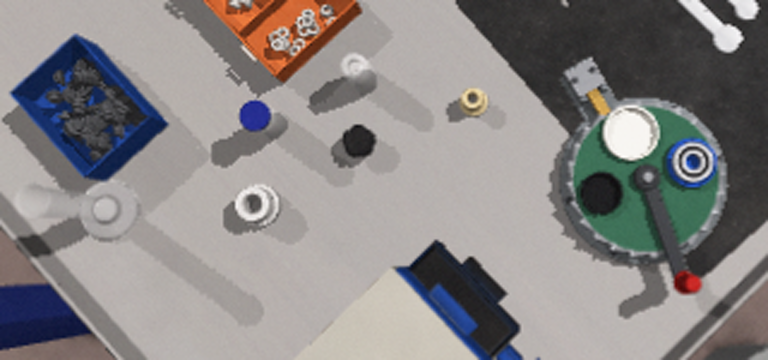

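Box top is at z≈0.19, so I travel above 0.3. The die is near (0.546, 0.305). I look at the carousel and the die with the wrist camera on the way.

```bash
cat >> h.py <<'E'
def down(deg):
    a=np.radians(deg)/2; return [0.0,float(np.cos(a)),float(np.sin(a)),0.0]   # tool x at angle deg, pointing down
def snap(n,f):
    T=wristT() if n=="wrist" else None
    im=read_camera(n);cv2.imwrite(f"pics/{f}.png",cv2.cvtColor(im,cv2.COLOR_RGB2BGR))
    if T is not None: np.save(f"pics/{f}.npy",T)
    return im,T
E
python3 - <<'E'
from h import *
np.set_printoptions(precision=4,suppress=True)
print("pivot~",onz("top",(379,205),.025),"white",onz("top",(371.5,185.5),.03),"knob",tri([ray("top",(395.8,247.3)),ray("scene",(345.4,152.6))]))
for p,f in [((.53,-.1,.27),-70),((.546,.305,.2),-75),((.546,.305,.008),-75)]: print(inverse_kinematics(list(p),down(f)))
movel([.188,-.596,.33],v=.3);print(get_time())
move_pose([.53,-.1,.27],down(-70));print(get_time());snap("wrist","w1")
movel([.53,-.1,.33],v=.3)
move_pose([.546,.305,.30],down(-75));print(get_time())
movel([.546,.305,.2],v=.25);print(get_time(),get_tcp_pos());snap("wrist","w2")
E
python3 -c "
import cv2,numpy as np
a=cv2.imread('pics/w1.png');b=cv2.imread('pics/w2.png');cv2.imwrite('pics/w12.png',np.vstack([a[0:300],b[0:300]]))"
```

```text
pivot~ [ 0.5811 -0.0917  0.025 ] white [ 0.6284 -0.0722  0.03  ] knob (array([ 0.4787, -0.1274,  0.0524]), [np.float64(0.0007278844850529838), np.float64(0.0007278844850529736)])
[-0.2086  0.2038  1.7321 -0.      1.2057  1.0132]
[ 0.4904  0.4067  1.6154 -0.      1.1195  1.7994]
[ 0.4904  0.6562  1.7158 -0.      0.7695  1.7994]
0.7333
2.9
4.8083
5.3583 [0.5468 0.3045 0.2008]
```

View pics/w12.png

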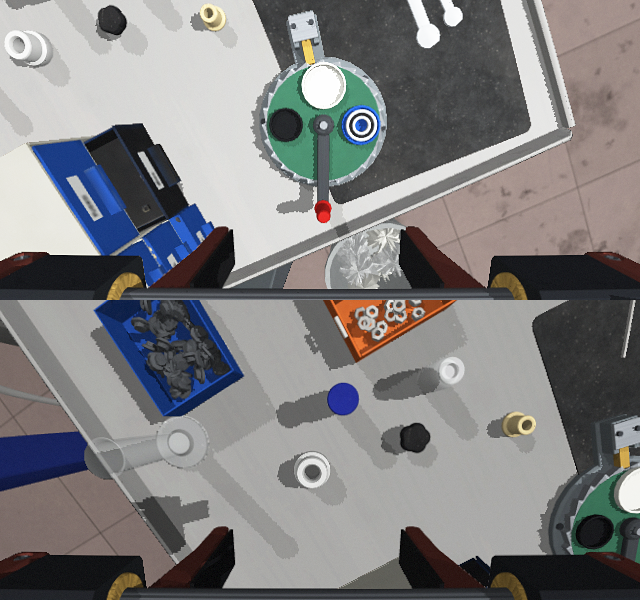

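Upper (w1): hub at about (323,125), white cup (323,86), black cup (285,125), blue cup (361,125), knob (323,212). Lower (w2): die at about (313,170), with the blue-cap vial, star knob and bush well clear. Now I compute these.

```bash
python3 - <<'E'
from h import *
np.set_printoptions(precision=4,suppress=True)
L=lambda f:(cv2.cvtColor(cv2.imread(f"pics/{f}.png"),cv2.COLOR_BGR2RGB),np.load(f"pics/{f}.npy"))
def circ(im,lo,hi,roi,z,T,amin=60):
    _,m=blobs(im,lo,hi,roi)
    cs,_=cv2.findContours(m,cv2.RETR_EXTERNAL,cv2.CHAIN_APPROX_NONE)
    for c in cs:
        if cv2.contourArea(c)<amin: continue
        h=cv2.convexHull(c).reshape(-1,2)
        P=np.array([onz("wrist",p,z,T)[:2] for p in h.astype(float)],np.float32)
        (x,y),r=cv2.minEnclosingCircle(P); e=np.array(cv2.fitEllipse(P)[0]) if len(P)>5 else 0
        print("  z",z,"circ",round(x,4),round(y,4),"r mm",round(r*1e3,1),"ell",e, cv2.boundingRect(c))
a,Ta=L("w1");b,Tb=L("w2")
print("die");circ(b,(0,0,205),(180,30,255),(285,145,340,200),.034,Tb)
print("white cup");circ(a,(0,0,215),(180,40,255),(295,60,350,112),.033,Ta)
print("black cup");circ(a,(0,0,0),(180,255,45),(265,105,306,146),.033,Ta)
print("blue cup");circ(a,(100,100,30),(125,255,255),(338,100,385,150),.033,Ta)
print("green");circ(a,(60,60,30),(95,255,200),(255,50,395,195),.025,Ta,500)
print("red");print(blobs(a,(0,150,60),(8,255,255),(300,190,345,235))[0])
for uv in [(323,125)]: print("hub",onz("wrist",uv,.036,Ta))
print("knob top ctr z.078",onz("wrist",(323.5,216),.078,Ta))
cv2.imwrite("pics/c2.png",np.hstack([cv2.resize(a[40:240,250:400],None,fx=3,fy=3,interpolation=0)[:,:,::-1],cv2.resize(b[130:210,275:355],(350,350),interpolation=0)[:,:,::-1].repeat(1,0) if False else cv2.copyMakeBorder(cv2.resize(b[130:210,275:355],(340,340),interpolation=0)[:,:,::-1],0,260,0,0,cv2.BORDER_CONSTANT)]))
E
```

```text
die
  z 0.034 circ 0.5524 0.3121 r mm 20.3 ell [0.5527 0.3112] (297, 152, 33, 36)
white cup
  z 0.033 circ 0.6312 -0.0728 r mm 29.4 ell [ 0.6306 -0.073 ] (302, 60, 44, 49)
black cup
  z 0.033 circ 0.5675 -0.0437 r mm 21.6 ell [ 0.5676 -0.0436] (269, 108, 34, 34)
blue cup
  z 0.033 circ 0.6008 -0.1355 r mm 25.8 ell [ 0.6008 -0.1355] (341, 105, 40, 40)
green
  z 0.025 circ 0.5844 -0.0895 r mm 75.3 ell [ 0.5842 -0.0896] (267, 66, 112, 114)
red
[([322.8, 210.7], [315, 200, 17, 23, 287])]
hub [ 0.584  -0.0896  0.036 ]
knob top ctr z.078 [ 0.4807 -0.1275  0.078 ]
```

View pics/c2.png

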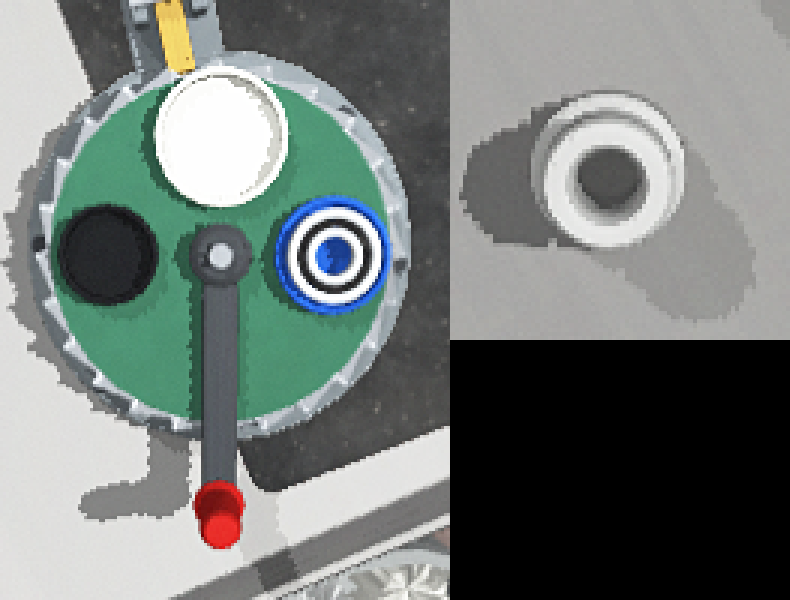

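```bash
python3 - <<'E'
from h import *
np.set_printoptions(precision=4,suppress=True)
T=np.load("pics/w2.npy");A=onz("wrist",(311.7,173.),.034,T);B=onz("wrist",(312.2,169.3),.011,T);print(A,B)
d=(A+B)[:2]/2
movel([*d,.09],frame=down(-75),v=.2);snap("wrist","w3");print(get_time(),get_tcp_pos())
E
```

```text
[0.5486 0.3112 0.034 ] [0.5491 0.3111 0.011 ]
6.1583 [0.5502 0.3118 0.0919]
```

View pics/w3.png

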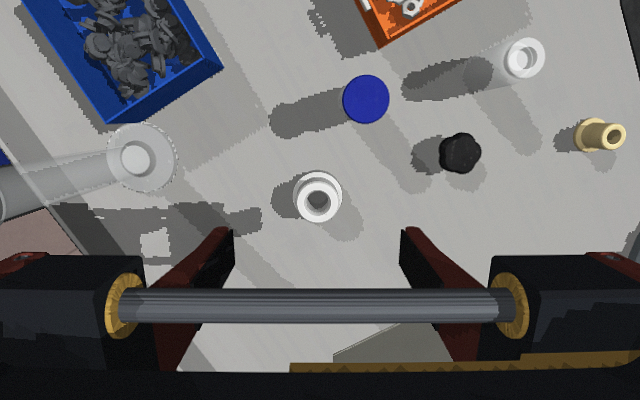

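Die sits centred between the fingers at (318,202), nothing near the pads. Grasp.

```bash
python3 - <<'E'
from h import *
np.set_printoptions(precision=4,suppress=True)
h=movel([.549,.3112,.0085],v=.08,until_force=8);wait(.2);print(h,get_tcp_pos(),get_ft_force())
command_gripper(0.0);print(get_grip_width(),get_ft_force(),get_time())
z=get_tcp_pos()
movel([.549,.3112,.15],v=.2);wait(.2);print(get_grip_width(),get_ft_force(),get_time(),get_tcp_pos());snap("wrist","w4")
cv2.imwrite("pics/c4.png",cv2.resize(cv2.imread("pics/w4.png")[130:290,216:416],None,fx=3,fy=3,interpolation=0))
E
```

```text
False [0.5493 0.3114 0.0091] [-0.6064  0.3683 -0.3052]
0.005897839818460986 [ 0.6049 -0.7516  0.4269] 8.8667
0.006966381494780933 [ 0.3718 -0.6302 -0.5425] 9.925 [0.5482 0.3108 0.1484]
```

View pics/c4.png

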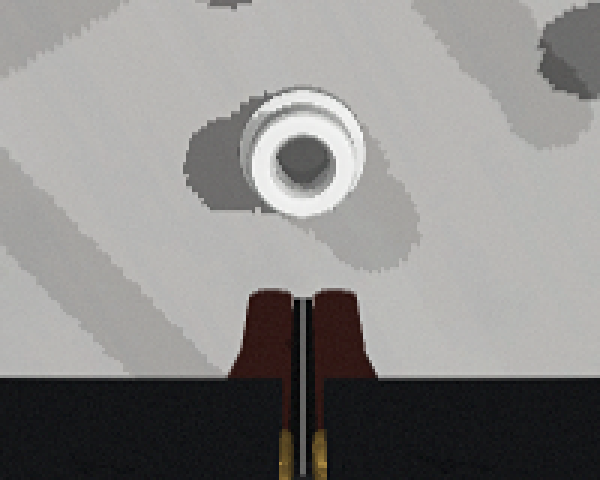

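```bash
python3 - <<'E'
from h import *
np.set_printoptions(precision=4,suppress=True)
T=np.load("pics/w4.npy");print(T);print("wrist",onz("wrist",(317,182),.034,T),onz("wrist",(317,178.5),.011,T))
T=np.load("pics/w3.npy");print("w3",onz("wrist",(318.5,202),.034,T))
im,_=snap("top","top1")
from scipy.spatial.transform import Rotation as R
print(get_ee_rot(),down(-75))
# project TCP in wrist cam
c=camera_info("wrist");M=np.linalg.inv(c["tool_from_camera"])
for p in [(0,0,0),(0,0,-.019),(0,-.01,0)]:
    q=M@np.array([*p,1]);q=q[:3];print(p,c["intrinsics"]@np.array([q[0],-q[1],-q[2]])/-q[2])
cv2.imwrite("pics/c5.png",cv2.resize(im[:,:,::-1][150:270,160:320],None,fx=4,fy=4,interpolation=0))
E
```

```text
[[ 0.259   0.9348  0.2432  0.6141]
 [-0.9659  0.2506  0.0654  0.3289]
 [ 0.0001 -0.2518  0.9678  0.349 ]
 [ 0.      0.      0.      1.    ]]
wrist [0.5514 0.3116 0.034 ] [0.5504 0.3113 0.011 ]
w3 [0.5491 0.3103 0.034 ]
[ 0.0008  0.7933 -0.6088 -0.0004] [0.0, 0.7933533402912352, -0.6087614290087207, 0.0]
(0, 0, 0) [317.1952 223.0848   1.    ]
(0, 0, -0.019) [317.2471 233.4709   1.    ]
(0, -0.01, 0) [317.207  208.1338   1.    ]
```

View pics/c5.png

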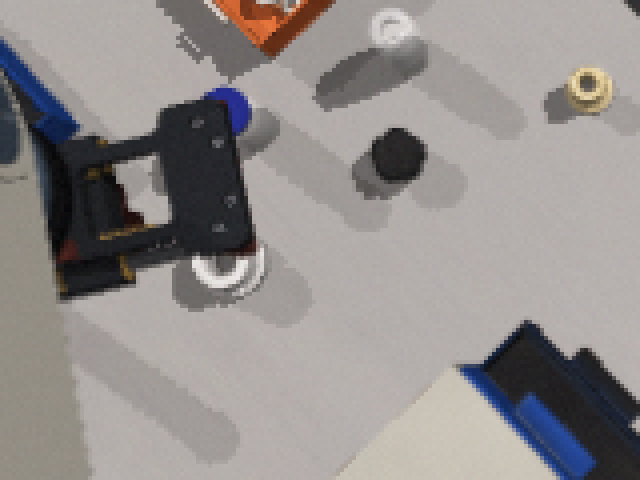

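```bash
python3 - <<'E'
from h import *
np.set_printoptions(precision=1,suppress=True)
def proj(n,X,T=None):
    c=camera_info(n);T=np.array(c["T"]) if T is None else T;q=(np.linalg.inv(T)@np.array([*X,1]))[:3];q=np.array([q[0],-q[1],-q[2]])
    return cv2.projectPoints(q[None],np.zeros(3),np.zeros(3),np.array(c["intrinsics"]),np.array(c["dist"]))[0].ravel()
p=np.array(get_tcp_pos());a=np.radians(-75);x=np.array([np.cos(a),np.sin(a),0]);y=np.array([np.sin(a),-np.cos(a),0])
P=lambda n,d:[ (proj(n,p+d[0]*x+d[1]*y+[0,0,d[2]])) for d in [d]][0]
for d in [(0,0,0),(0,0,.08),(.089,.0375,.08),(.089,-.0375,.08),(-.089,.0375,.08),(-.089,-.0375,.08)]: print(d,"top",P("top",d),"scene",P("scene",d))
snap("scene","sc1")
cv2.imwrite("pics/c6.png",cv2.resize(cv2.imread("pics/sc1.png")[180:360,260:460],None,fx=3.3,fy=3.3,interpolation=0))
E
```

```text
(0, 0, 0) top [198.3 210.7] scene [359.8 264. ]
(0, 0, 0.08) top [184.4 207.7] scene [363.4 235.8]
(0.089, 0.0375, 0.08) top [234.  215.8] scene [358.4 196.7]
(0.089, -0.0375, 0.08) top [225.9 177.9] scene [322.1 208.3]
(-0.089, 0.0375, 0.08) top [142.6 237.9] scene [409.1 266.3]
(-0.089, -0.0375, 0.08) top [135.5 199.7] scene [369.2 281.9]
```

View pics/c6.png

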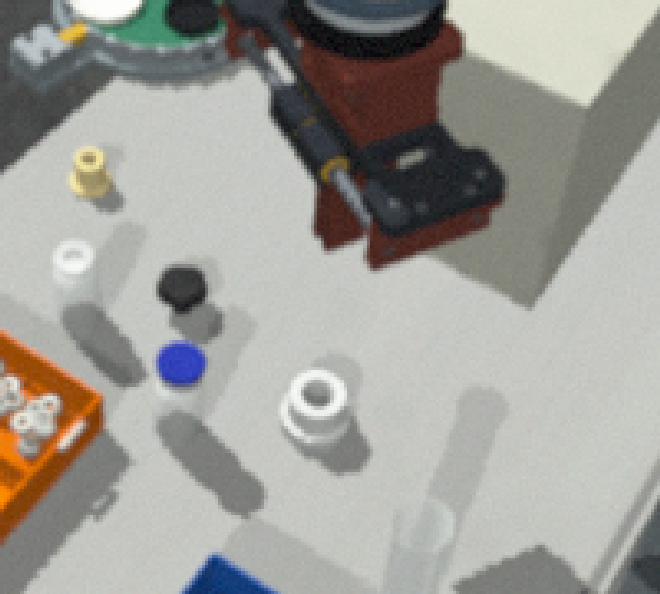

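Fingers shut to 0.5 mm without touching the die, which did not move. The pictures suggest the tips sit roughly 30 mm short of the reported TCP. I triangulate the die to check, then straddle it and touch the table to get the true tip height.

```bash
python3 - <<'E'
from h import *
np.set_printoptions(precision=4,suppress=True)
w4=np.load("pics/w4.npy");w2=np.load("pics/w2.npy");w3=np.load("pics/w3.npy")
sc=(260+317/3.3,180+390/3.3);print(sc)
R4=ray("wrist",(317,182),w4);R2=ray("wrist",(311.7,173),w2);R3=ray("wrist",(318.5,202),w3);S=ray("scene",sc);Tp=ray("top",(217,216))
for r in ([S,Tp],[S,R4],[Tp,R4],[R2,R3],[S,Tp,R2,R4]): print(tri(r))
command_gripper(.75)
d=(.5495,.3112)
movel([*d,.06],v=.2);wait(.2)
print("open",get_grip_width(),get_ft_force())
h=movel([*d,-.045],v=.03,until_force=4);print("contact",h,get_tcp_pos(),get_ft_force(),get_time())
snap("scene","sc2");snap("wrist","w5")
cv2.imwrite("pics/c7.png",np.hstack([cv2.resize(cv2.imread("pics/sc2.png")[220:340,300:420],(400,400),interpolation=0),cv2.resize(cv2.imread("pics/w5.png")[130:330,216:416],(400,400),interpolation=0)]))
E
```

```text
(356.06060606060606, 298.1818181818182)
(array([0.545 , 0.3057, 0.0257]), [np.float64(0.00032176372195263567), np.float64(0.0003217637219527272)])
(array([0.5495, 0.3117, 0.0351]), [np.float64(0.0021017803068647117), np.float64(0.0021017803068646293)])
(array([0.5459, 0.3104, 0.0084]), [np.float64(0.0004597253661103757), np.float64(0.00045972536611020473)])
(array([0.5489, 0.3108, 0.0342]), [np.float64(0.0005094055116342655), np.float64(0.0005094055116341927)])
(array([0.5467, 0.3086, 0.0253]), [np.float64(0.002999677337501066), np.float64(0.003321392466004303), np.float64(0.0023466494058636523), np.float64(0.0037758897973197278)])
open 0.7480321769139249 [-0.9783 -0.4948 -0.2888]
contact True [ 0.5495  0.3112 -0.0383] [ 0.4436 -1.2537  4.5487] 14.8417
```

View pics/c7.png

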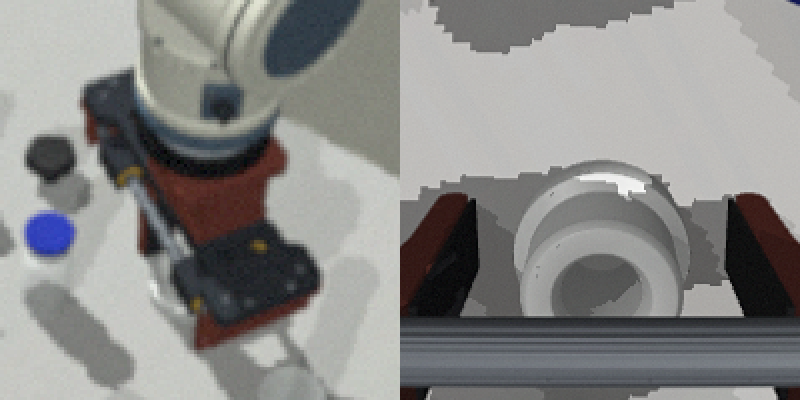

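Contact with the table came at TCP z = −0.038, matching the visual estimate of 39 mm. The real tips are therefore about 38 mm behind the reported TCP, and I correct for that from here on.

```bash
python3 - <<'E'
from h import *
np.set_printoptions(precision=4,suppress=True)
d=(.5495,.3112)
movel([*d,-.0300],v=.05);wait(.2);print(get_tcp_pos(),get_ft_force())
command_gripper(0.0);print(get_grip_width()*88,get_ft_force(),get_time(),get_tcp_pos())
f0=np.array(get_ft_force())
movel([*d,.15],v=.2);wait(.3);print(get_grip_width()*88,np.array(get_ft_force())-f0,get_time());snap("wrist","w6")
cv2.imwrite("pics/c8.png",cv2.resize(cv2.imread("pics/w6.png")[150:350,216:416],(600,600),interpolation=0))
E
```

```text
[ 0.5493  0.3111 -0.0302] [0.3521 0.1233 0.8373]
41.47856197294481 [ 0.0774  0.4519 -0.7196] 16.0 [ 0.5495  0.3112 -0.0301]
41.6958105585009 [ 0.0282 -0.3896 -0.814 ] 17.35
```

View pics/c8.png

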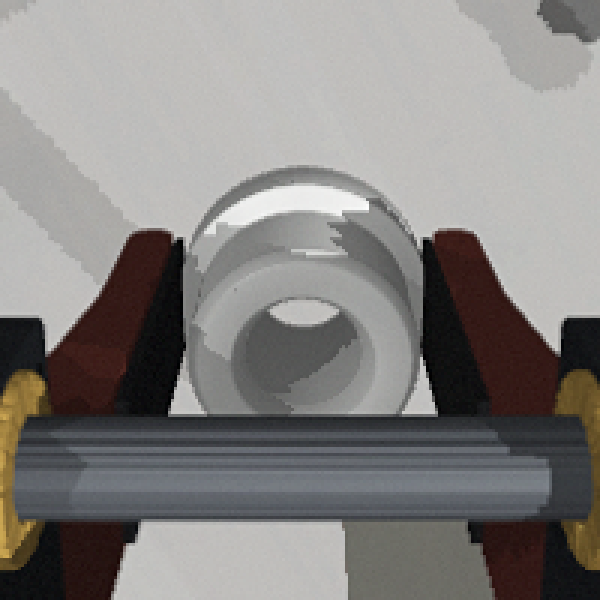

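```bash
python3 - <<'E'
from h import *
np.set_printoptions(precision=1,suppress=True)
c=camera_info("wrist");M=np.linalg.inv(c["tool_from_camera"])
def pr(p):
    q=(M@np.array([*p,1]))[:3];return cv2.projectPoints(np.array([[q[0],-q[1],-q[2]]]),np.zeros(3),np.zeros(3),np.array(c["intrinsics"]),np.array(c["dist"]))[0].ravel()
for dy in(0,.003): print(dy,"top ctr",pr((0,dy,-.064)),"top far edge",pr((0,dy-.018,-.064)),"rim11 far",pr((0,dy-.022,-.041)),"under far",pr((0,dy-.022,-.030)), "top L/R",pr((-.018,dy,-.064)),pr((.018,dy,-.064)))
print("slip 5mm lower",pr((0,0,-.059)),pr((0,-.018,-.059)),pr((0,-.022,-.036)),pr((0,-.022,-.025)))
print("tipedge",pr((0,-.01,-.038)),pr((.0207,-.01,-.038)))
E
```

```text
0 top ctr [317.4 268.2] top far edge [317.5 230.9] rim11 far [317.4 207.8] under far [317.3 202.1] top L/R [277.9 268.1] [356.9 268.1]
0.003 top ctr [317.4 274.2] top far edge [317.5 237.3] rim11 far [317.4 213.4] under far [317.3 207.5] top L/R [278.1 274.1] [356.7 274.1]
slip 5mm lower [317.4 263.3] [317.4 227.1] [317.3 205.1] [317.3 199.8]
tipedge [317.3 228.2] [356.8 228.2]
```

The die is held upright and centred (offset about 1 mm along tool y). Carry it to the carousel and take one closer look at the cup.

```bash
python3 - <<'E'
from h import *
np.set_printoptions(precision=4,suppress=True)
movel([.5495,.3112,.21],v=.3)
movel([.574,-.093,.21],frame=down(-70),v=.3)
movel([.574,-.093,.10],v=.25);wait(.2)
a,T=snap("wrist","w7");print(get_time(),get_tcp_pos(),get_grip_width()*88)
m=cv2.inRange(cv2.cvtColor(a,cv2.COLOR_RGB2HSV),(0,0,170),(180,40,255));m[:, :250]=0;m[:,390:]=0;m[200:]=0
cs,_=cv2.findContours(m,cv2.RETR_EXTERNAL,cv2.CHAIN_APPROX_NONE)
for c in cs:
    if cv2.contourArea(c)<1000: continue
    P=np.array([onz("wrist",p,.033,T)[:2] for p in cv2.convexHull(c).reshape(-1,2).astype(float)],np.float32)
    print(cv2.boundingRect(c),cv2.minEnclosingCircle(P),cv2.fitEllipse(P))
cv2.imwrite("pics/c9.png",a[:330,:,::-1])
E
```

```text
20.0917 [ 0.5752 -0.0931  0.1017] 41.85288414195429
(250, 9, 140, 154) ((0.663906455039978, -0.06504522264003754), 0.06610476970672607) ((0.6553891897201538, -0.05946578085422516), (0.10351783782243729, 0.1360299438238144), 166.07550048828125)
```

View pics/c9.png

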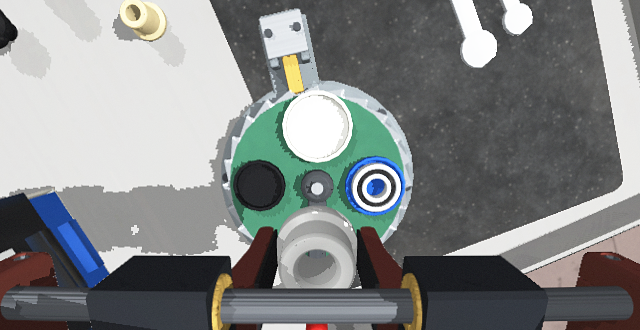

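Picture w7: cup at about (317,127), hub (317,187), die held at (317,260), with nothing in the way. That was the twelfth view, so from here I work from numbers only.

```bash
python3 - <<'E'
from h import *
np.set_printoptions(precision=4,suppress=True)
a=cv2.cvtColor(cv2.imread("pics/w7.png"),cv2.COLOR_BGR2RGB);T=np.load("pics/w7.npy")
hsv=cv2.cvtColor(a,cv2.COLOR_RGB2HSV)
for v in(200,225,240,250):
    m=cv2.inRange(hsv,(0,0,v),(180,30,255));k=np.zeros_like(m);k[85:168,275:360]=255;m&=k
    m=cv2.morphologyEx(m,cv2.MORPH_OPEN,np.ones((7,7),np.uint8))
    cs,_=cv2.findContours(m,cv2.RETR_EXTERNAL,cv2.CHAIN_APPROX_NONE);c=max(cs,key=cv2.contourArea)
    P=np.array([onz("wrist",p,.033,T)[:2] for p in cv2.convexHull(c).reshape(-1,2).astype(float)],np.float32)
    (x,y),r=cv2.minEnclosingCircle(P);e=cv2.fitEllipse(P);print(v,cv2.boundingRect(c),(x,y,r),e[0],e[1])
ho,_=blobs(a,(0,0,0),(180,60,85),(300,165,335,207),80);print("hub",ho);print("hub xy",onz("wrist",(317,188),.036,T))
c=[onz("wrist",uv,.033,T)[:2] for uv in [(317,127)]];print(c)
g=blobs(a,(60,60,30),(95,255,200),(220,80,420,260),500)[0];print(g)
E
```

```text
200 (283, 85, 65, 76) (0.6321907043457031, -0.07056041806936264, 0.03040161542594433) (0.6317122578620911, -0.0708051472902298) (0.05147189274430275, 0.05918280407786369)
225 (283, 96, 65, 65) (0.629112958908081, -0.07072390615940094, 0.027144886553287506) (0.6291064023971558, -0.07108382135629654) (0.05197278782725334, 0.05264248698949814)
240 (287, 96, 56, 63) (0.6283945441246033, -0.06982305645942688, 0.025744810700416565) (0.6288126707077026, -0.07104841619729996) (0.045092493295669556, 0.05047082155942917)
250 (287, 96, 56, 61) (0.6299697160720825, -0.0722799077630043, 0.02421916089951992) (0.6294320821762085, -0.07132994383573532) (0.04475152865052223, 0.048083219677209854)
hub [([308.1, 186.7], [301, 170, 26, 36, 156])]
hub xy [ 0.5836 -0.0902  0.036 ]
[array([ 0.6302, -0.0732])]
[([311.3, 167.2], [230, 96, 174, 142, 8865])]
```

```bash
python3 - <<'E'
from h import *
np.set_printoptions(precision=4,suppress=True)
s=(.6312,-.0724)
movel([*s,.06],v=.2);wait(.2);print(get_tcp_pos(),get_grip_width()*88)
movel([*s,.012],v=.08);wait(.1);print(get_ft_force())
h=movel([*s,-.010],v=.025,until_force=4);print(h,get_tcp_pos(),get_ft_force(),get_ft_torque(),get_grip_width()*88,get_time())
snap("wrist","w8")
E
```

```text
[ 0.6307 -0.0728  0.0609] 41.606359772740625
[-0.7288  0.2514 -1.9607]
True [ 0.6311 -0.0724 -0.0032] [-0.7778  0.0769  5.1762] [-0.052   0.0589  0.0087] 41.57322948479791 22.2833
```

Floor contact came at TCP z = −0.0032; seated predicts −0.003, sitting on the rim would be +0.003. So the die is fully down. Release, check, then go above the knob.

```bash
cat >> h.py <<'E'
def pw(X,T):
    c=camera_info("wrist");q=(np.linalg.inv(T)@np.array([*X,1]))[:3]
    return cv2.projectPoints(np.array([[q[0],-q[1],-q[2]]]),np.zeros(3),np.zeros(3),np.array(c["intrinsics"]),np.array(c["dist"]))[0].ravel()
E
python3 - <<'E'
from h import *
np.set_printoptions(precision=4,suppress=True)
s=(.6312,-.0724)
command_gripper(.66);wait(.1);print(get_grip_width()*88,get_ft_force())
movel([*s,.10],v=.12);
movel([.574,-.093,.10],v=.2);wait(.2)
a,T=snap("wrist","w9");print(get_time())
u=pw((.630,-.0728,.061),T);x,y=u.astype(int);print("expected die top px",u)
for lim in(110,140,165):
    b,_=blobs(a,(0,0,0),(180,60,lim),(x-18,y-18,x+18,y+18),30);print(lim,b)
g=cv2.cvtColor(a,cv2.COLOR_RGB2GRAY)
H=cv2.HoughCircles(g[y-50:y+50,x-50:x+50],cv2.HOUGH_GRADIENT,1,5,param1=80,param2=14,minRadius=8,maxRadius=40)
if H is not None:
    for h in H[0][:8]: print("hough",h+[x-50,y-50,0])
print("r px: top18",np.linalg.norm(pw((.630,-.0548,.061),T)-u))
print("red",blobs(a,(0,150,60),(8,255,255),(280,200,360,399))[0])
movel([.4795,-.128,.09],v=.2);wait(.2)
a,T=snap("wrist","w10");print("red",blobs(a,(0,150,60),(8,255,255),(250,120,390,399),40)[0]);print("expected knob top",pw((.4787,-.1281,.078),T),get_tcp_pos(),get_time())
E
```

```text
57.90806691608992 [ 0.1281 -0.6918 -0.1367]
24.6333
expected die top px [317.3066 127.7898]
110 []
140 [([320.8, 134.4], [308, 123, 21, 17, 42])]
165 [([322.6, 128.6], [308, 114, 22, 26, 93])]
hough [318.5 128.5  33.8]
hough [314.5 124.5  29.4]
hough [322.5 123.5  30.5]
hough [321.5 117.5  34.9]
hough [312.5 129.5  26.1]
hough [309.5 119.5  33.8]
hough [314.5 116.5  33.8]
hough [317.5 133.5  29.4]
r px: top18 25.398596813459278
red [([317.0, 332.5], [307, 324, 21, 20, 371])]
red [([316.1, 208.9], [302, 189, 29, 41, 914])]
expected knob top [316.505  220.3024] [ 0.4806 -0.1278  0.0901] 25.5417
```

Die hole centre is at about (319,127) against (317,128) expected, so it is seated and upright. The knob is laterally exact at column 316.5. Grip the knob.

```bash
python3 - <<'E'
from h import *
np.set_printoptions(precision=4,suppress=True)
h=movel([.4795,-.1279,.007],v=.1,until_force=8);wait(.1);print(h,get_tcp_pos(),get_ft_force())
command_gripper(0.0);wait(.2);print(get_grip_width()*88,get_ft_force(),get_ft_torque(),get_tcp_pos(),get_time())
for t in(0,15,30,45,50):
    a=np.radians(200+t);print(t,inverse_kinematics([.584+.112*np.cos(a),-.0898+.112*np.sin(a),.007],down(-70+t)))
E
```

```text
False [ 0.48   -0.1281  0.0076] [ 0.7544 -0.2637 -0.2767]
17.30544428987193 [-0.7335 -0.0253  1.2362] [-0.0237  0.0477  0.0269] [ 0.4795 -0.1279  0.007 ] 27.5417
0 [-0.2855  0.5288  2.0093 -0.      0.6035  0.9363]
15 [-0.3263  0.5477  1.9653 -0.      0.6286  0.6336]
30 [-0.3524  0.5721  1.909  -0.      0.6604  0.3458]
45 [-0.3633  0.6002  1.845  -0.      0.6963  0.073 ]
50 [-0.3638  0.6101  1.8228 -0.      0.7087 -0.0147]
```

```bash
cat >> h.py <<'E'
C=np.array([.584,-.0898])
def arc(t,v=.05):
    a=np.radians(200.03+t);movel([*(C+.1112*np.array([np.cos(a),np.sin(a)])),.007],frame=down(-70+t),v=v)
    p=np.array(get_tcp_pos())[:2]-C;f=np.array(get_ft_force());e=p/np.linalg.norm(p)
    print(t,"act %.2f r %.1f Ft %.1f Fr %.1f Fz %.1f w %.1f t %.2f"%((np.degrees(np.arctan2(p[1],p[0]))%360)-200.03,1e3*np.linalg.norm(p),f[1]*e[0]-f[0]*e[1],f[:2]@e,f[2],get_grip_width()*88,get_time()))
E
python3 - <<'E'
from h import *
for t in np.arange(2,41,2.): arc(t)
E
```

```text
2.0 act 1.94 r 111.2 Ft -2.1 Fr 0.4 Fz 0.6 w 16.9 t 27.79
4.0 act 3.86 r 111.2 Ft -2.2 Fr -1.4 Fz 2.1 w 17.3 t 28.04
6.0 act 5.84 r 111.3 Ft -2.9 Fr -1.3 Fz 2.2 w 17.2 t 28.29
8.0 act 7.83 r 111.3 Ft -3.8 Fr -1.6 Fz 3.3 w 16.8 t 28.54
10.0 act 9.80 r 111.3 Ft -4.8 Fr -2.0 Fz 3.1 w 17.1 t 28.79
12.0 act 12.15 r 111.3 Ft -0.6 Fr 0.2 Fz 1.3 w 16.9 t 29.04
14.0 act 14.60 r 111.2 Ft 5.0 Fr 3.2 Fz -1.5 w 16.9 t 29.29
16.0 act 15.87 r 111.3 Ft -0.3 Fr 0.5 Fz 2.6 w 17.3 t 29.54
18.0 act 17.76 r 111.4 Ft -2.0 Fr 1.6 Fz 3.1 w 17.3 t 29.79
20.0 act 19.73 r 111.4 Ft -2.2 Fr 1.3 Fz 3.7 w 17.2 t 30.04
22.0 act 21.74 r 111.4 Ft -4.5 Fr 1.4 Fz 4.4 w 17.1 t 30.29
24.0 act 23.73 r 111.4 Ft -4.1 Fr 2.1 Fz 5.1 w 17.5 t 30.54
26.0 act 25.61 r 111.4 Ft -5.9 Fr 1.3 Fz 6.8 w 17.2 t 30.79
28.0 act 28.99 r 111.3 Ft 5.7 Fr 6.0 Fz -4.6 w 17.2 t 31.04
30.0 act 30.09 r 111.4 Ft -0.3 Fr 4.2 Fz 3.7 w 17.2 t 31.29
32.0 act 31.89 r 111.4 Ft -1.2 Fr 4.6 Fz 3.1 w 17.4 t 31.54
34.0 act 33.73 r 111.4 Ft -1.0 Fr 4.5 Fz 4.6 w 17.2 t 31.79
36.0 act 35.62 r 111.5 Ft -3.7 Fr 4.8 Fz 6.0 w 17.1 t 32.04
38.0 act 37.53 r 111.5 Ft -3.7 Fr 3.9 Fz 5.2 w 17.2 t 32.29
40.0 act 39.44 r 111.5 Ft -3.9 Fr 4.9 Fz 6.2 w 16.7 t 32.54
```

Two clear clicks so far, near 13° and 28° (the push collapses and reverses). Go on in 1° steps to the third.

```bash
python3 - <<'E'
from h import *
for t in (41,42,43,44,45,46): arc(t,.04)
wait(.3);arc(46.5,.03);wait(.3);arc(46.5,.03)
E
```

```text
41 act 40.35 r 111.5 Ft -4.6 Fr 4.4 Fz 5.5 w 16.7 t 32.79
42 act 41.89 r 111.5 Ft -1.4 Fr 5.6 Fz 3.1 w 17.2 t 33.04
43 act 44.05 r 111.5 Ft 5.5 Fr 4.9 Fz -5.3 w 17.1 t 33.29
44 act 44.72 r 111.5 Ft 2.9 Fr 4.4 Fz -0.4 w 17.1 t 33.54
45 act 45.14 r 111.5 Ft -1.7 Fr 5.2 Fz 2.2 w 16.9 t 33.79
46 act 46.02 r 111.5 Ft -2.2 Fr 5.1 Fz 1.7 w 17.5 t 34.04
46.5 act 46.43 r 111.5 Ft -0.9 Fr 4.5 Fz 3.3 w 17.0 t 34.59
46.5 act 46.40 r 111.6 Ft -1.3 Fr 4.0 Fz 3.5 w 17.1 t 35.14
```

```bash
python3 - <<'E'
from h import *
np.set_printoptions(precision=4,suppress=True)
arc(45.6,.03);wait(.5);arc(45.6,.03)
a,T=snap("wrist","w11")
u=lambda ang,r,z:pw((C[0]+r*np.cos(np.radians(ang)),C[1]+r*np.sin(np.radians(ang)),z),T)
e=u(-69.8+45.6,.049,.033);print("expect blue",e,"die top",u(65.6,.049,.061))
x,y=e.astype(int)
b,_=blobs(a,(100,100,30),(125,255,255),(x-50,max(0,y-50),min(639,x+50),y+50),60);print(b)
for c,s in b:
    q=onz("wrist",(s[0]+s[2]/2,s[1]+s[3]/2),.033,T)[:2]-C;print("blue ang",np.degrees(np.arctan2(q[1],q[0]))+69.8,"r",np.linalg.norm(q))
t,_=snap("top","top2")
p0=blobs(t,(100,100,30),(125,255,255),(370,170,420,230),20)[0];print("top blue",p0)
w=blobs(t,(0,0,215),(180,40,255),(340,160,400,215),30)[0];print("top white",w)
D=onz("top",(379,205),.025)[:2]
for c,s in p0+w:
    q=onz("top",(s[0]+s[2]/2,s[1]+s[3]/2),.033)[:2]-D;print("ang",np.degrees(np.arctan2(q[1],q[0])),"r",np.linalg.norm(q))
E
```

```text
45.6 act 45.52 r 111.5 Ft -1.6 Fr 5.1 Fz 3.4 w 17.2 t 35.39
45.6 act 45.54 r 111.6 Ft -1.8 Fr 4.3 Fz 3.5 w 17.0 t 36.14
expect blue [417.1492  23.0424] die top [ 316.7103 -135.7561]
[([407.4, 44.9], [367, 0, 100, 73, 1592]), ([417.3, 23.9], [404, 9, 28, 31, 703])]
blue ang 38.515788527765594 r 0.04967299794871924
blue ang 44.83920497764933 r 0.04946200054574028
top blue [([386.5, 187.0], [377, 176, 22, 21, 123]), ([387.7, 185.7], [385, 183, 6, 6, 26])]
top white [([362.5, 193.3], [356, 185, 14, 16, 86])]
ang -24.481662428419035 r 0.0498554558248723
ang -23.90212941995463 r 0.05098582812598314
ang 55.56082955330024 r 0.049266082275363825
```

```bash
python3 -c "
from station import *
print(get_grip_width()*88,get_time());job_done()"
```

```text
17.213793348498058 36.2417
the job is handed in; nothing more can be done
```

The crimp die is back in the white cup and released. The carousel is turned three clicks counter-clockwise, and I handed the job in at 36.2 s with the gripper still holding the red knob.

**Die:**
- It went down to floor contact at TCP z −3.2 mm. Fully seated should read −3 mm; resting on the rim would have read about +3 mm.
- After release, its hole was within about 1–2 mm of the expected spot.
- After turning, the top camera saw white at the right radius but about 10° off the expected direction. The arm partly hides the cup there, so that view does not prove the die is still seated.

**Carousel:**
- Three separate clicks showed in the push force, near 13°, 28° and 43°.
- The knob is held at about 45.5°.
- The blue cup turned about 45° in both the wrist and top pictures.

**What disagreed:**
- **Empty first grasp:** the fingers closed above the die without touching it, because the real fingertips sit about 38 mm behind the reported TCP. I confirmed this by touching the table and corrected for it from then on.
- **Grip width:** it read about 41.5 mm on the 44 mm die, but the die was held upright.
- **Top camera:** it differed from the wrist camera by up to about 8 mm at the die, so I used the wrist values.

I did not touch the other loose parts, but I did not check their positions at the end.

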